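# File a slide case in the spring-loaded row

## Task

Take the slide case out of the small return stand and file it in the row in the spring-loaded case file, directly behind (on the spring follower's side of) the case with the raised index tab. Work it in by its tapered foot so that it pushes the row open against the follower, then press it fully home, upright and flush with its neighbours. There are glass slides in all the cases, so feel your way and use no more than light fingertip pressure on any of them or on the file; leave the other cases standing and do not disturb the other things on the bench.

Things in the scene. Friction and masses are not known exactly. Their poses are not given: they have to be found in the camera images.
- case: the slide case to file: white plastic, 84 (x) x 18 (y) x 84 (z) mm, 90 g, upright in the stand's middle slot. Origin: centre of its underside. Wedge foot: 3.5 mm wide at the underside, widening evenly to 18 mm at 14 mm up. Top edges bevelled 3 mm inward over the top 7 mm (top flat 12 mm wide); grip the plain faces below that. Either way round will do
- guide_case: the row's case with the index tab, in any of the first four places; shape and frame as 'case', plus a tab 14 mm high on its top at x = 18 to 42 (far end), y = -6 to -3 mm. Its y axis points to the follower: 'behind' is its +y side. The seam to open is 9 mm along y from its origin: there its bevel and its neighbour's make a V groove 6 mm wide, 7 mm deep
- row_case_a: plain case of the row, same shape and frame as 'case'; a, b, c and the guide case share the first four places in any order, faces touching. The guide case and all cases between it and the end wall cannot give way; those on its follower side slide or lean back with the follower
- row_case_b: plain case of the row, as row_case_a
- row_case_c: plain case of the row, as row_case_a
- row_case_d: plain case of the row, always the last, against the follower
- case_file: the file, fixed, on levelling feet 0 to 8 mm high: steel base 112 (x) x 214 (y) mm, origin under its centre, 0 to 8 mm over the bench, y along the row to the follower. End wall: inner face y = -105, to z = 85. Rails: inner faces x = +-46 to z = 34, then lips flaring to x = +-54 at z = 48. The row fills y = -105 to -15; seated cases have the underside at z = 8, the top at z = 92; the rest is lower
- follower (a joint): slide of the sprung follower along the file's +y, in m: about -0.001 now, about +0.017 with one more case, stop at 0.0215: the file is made for six cases. It presses the row against the end wall with about 4.5 N now, 5.8 N with one more case. Cases, file and stand are smooth (friction about 0.25); runners make the file's floor slippery (0.08)
- stand: return stand, fixed: grey steel base 104 (x) x 86 (y) x 6 mm, origin under its centre; three slots along x, 20 mm wide, pitch 24 mm in y, walls to z = 40; 'case' stands in the middle one at z = 6 with 1 mm of play on either side; cheeks at x = +-45 to z = 25
- timer: bystander: kitchen-type timer 62 x 62 x 19 mm, origin centre of underside
- marker: bystander: marker 146 mm long, lying, origin centre of underside

How it is judged:
On the way, in this order (a step that is already met when the one before it is completed fails the run):
1. the case has been lifted out of the stand (height (world z) of case above 0.06 m and contact force between case and stand below 0.01 N), for 0.1 s.
2. the foot of the case is in the seam behind the guide case, at least 25 mm below the tops, with the row pushed open (z of case in the frame of guide_case below 0.059 m and y of case in the frame of guide_case between 0.012 and 0.026 m and value of joint follower above 0.012 m), for 0.1 s.
At the end, for the whole second after the job is handed in: The case stands on the file's floor (within 1.5 mm), right behind the guide case (centres 16 to 20.5 mm apart), within 5 mm of the centre line, upright (0.06 rad), still, follower joint above 0.0145; the five others on the floor (3 mm) and upright (0.08 rad) (z of case in the frame of case_file below 0.0095 m and y of case in the frame of guide_case between 0.016 and 0.0205 m and x of case in the frame of case_file between -0.005 and 0.005 m and angle between case's own z axis and vertical below 0.06 rad and linear speed of case below 0.02 m/s and value of joint follower above 0.0145 m and z of each of guide_case, row_case_a, row_case_b, row_case_c, row_case_d in the frame of case_file below 0.011 m and angle between each of guide_case, row_case_a, row_case_b, row_case_c, row_case_d's own z axis and vertical below 0.08 rad); the robot touches nothing.
It fails at once if the case is pushed against another case, or against the file, with more than 40 N (contact force between case and guide_case above 40 N or contact force between case and row_case_a above 40 N or contact force between case and row_case_b above 40 N or contact force between case and row_case_c above 40 N or contact force between case and row_case_d above 40 N or contact force between case and case_file above 40 N).
It fails at once if the robot pushes on another case with more than 40 N (contact force between the fingers and guide_case above 40 N or contact force between the fingers and row_case_a above 40 N or contact force between the fingers and row_case_b above 40 N or contact force between the fingers and row_case_c above 40 N or contact force between the fingers and row_case_d above 40 N).
It fails at once if another case is tipped over (by more than 0.45 rad) (angle between any of guide_case, row_case_a, row_case_b, row_case_c, row_case_d's own z axis and vertical above 0.45 rad).
It fails at once if the timer or the marker is moved by more than 20 mm (distance of any of timer, marker from where it was at the start of the episode above 0.02 m).
It also fails if it takes over 72 s, if anything falls off the work surface, if the arm or the gripper's body presses on something with over 40 N, if the wrist force passes 120 N, or if a joint passes its speed limit or range.

## Robot

A 6-joint arm with a two-finger parallel gripper is mounted at the origin on a cart in front of the work surface, level with it; the furniture and walls round the work are solid. World frame = base frame: x ahead of the robot, y to its left, z up, the work surface at z = 0. Lengths are in m, angles in rad, forces in N, time in s.
With the tool pointing down it reaches from about 0.35 to 0.85 m from the base axis. Payload 8.1 kg.
Tool frame: the origin (TCP) lies on the centre line of the jaws, within the pads' length; the fingertips stand robot.tip_reach ahead of it and the grasp point (between the pads) lies 5 mm behind it (robot.tip_reach is the distance from the TCP to the fingertips, in m); z points along the fingers, y is the direction in which the jaws open and shut (so a half turn about z gives the same grasp; the last joint's range is limited). The gripper opens to 93 mm and grips with 3 to 60 N. Pads are 15 mm wide; open, the fingers measure 128 mm over their backs; the gripper's body (75 mm by 188 mm) begins 65 mm behind the grasp point.
Start: joints at [1.169, 0.13, 1.488, -0, 1.523, -0.085], TCP at [0.187, 0.57, 0.233] pointing down, gripper open.
Joint ranges: [-2.96, 2.96], [-0.89, 2.26], [0.02, 2.5], [-1.34, 4.48], [0, 2.73], [-2.66, 2.66]. Speed limits (rad/s): [2.39, 2.39, 2.79, 3.14, 3.14, 3.14].

## Interface

Orientations are given as a rotation vector (axis times angle).
In Python, from plant import sensors, read_camera, robot gives the robot as it stands.
- The arm moves only by the tool play_rows, never from a script. Its argument "series" is a list that holds one entry, the list of rows, each a list of 5 numbers: the closure, from -1 (fully open) to 1 (shut), then the shift along the world's x, y, z in m, then the turn about the world's z in rad. A call has 1 to 8 rows; each row is the pose to reach, as a shift and turn from the pose commanded when the call began; what a row does not reach only later rows make up. A row lasts 1/10 s, in which the tool goes at most 50 mm and 8.59 degrees, less where a joint would pass 70% of its speed; a pose out of reach is approached as far as the arm can. A call with a gripper value outside its range is refused whole. The fingers move at their own pace and stop on an object; "force" is the grip in N (left out, the last holds). Time passes only in rows, so rows that repeat a pose let the fingers close. It gives the time, the measured TCP pose, the force and the opening at its end, in the units of the state.
- sensors.read_state(): the state, without advancing time (a new reading comes with each control period).
- read_camera(name): name is "scene" or "top" or "wrist"; returns a dict with "color" (420x560x3 uint8, red, green, blue), "range_z" (420x560 float32, m along the optical axis (not along the pixel's ray), 0 where there is no reading), "intrinsics" (3x3 intrinsics, pixels), "rvec" (rotation vector, rad) and "tvec" (3), from world to camera coordinates, as OpenCV has them. Camera axes: x right, y down, z forward; pixel columns grow to the right and rows downward; lengths in m; the calibration is good to about 2 mm. A picture is of the moment at which its call begins.
- robot.close_job(): hands the job in, once; it reports no verdict.
The state is a dict: "t": time; "q": joint angles; "dq": joint speeds; "joint_torque": joint torques, N m; "tool_pos": TCP position; "orientation": TCP orientation; "force": force on the tool from outside, world axes, zero at the start; "wrist_torque": the same for the moment, N m; "opening": finger opening in m.
Only numpy, scipy, OpenCV 4.12 (cv2) and the standard library are available. Lean on these libraries where they do the work, as an engineer would, in place of code of your own. Each camera call takes 0.05 s, during which the arm holds its last target.

## Working session

There is one attempt and no reset: what is moved stays moved. The work goes in short steps, Python scripts to look and compute and a tool call to move; the robot and the scene stay as the last step left them, time stands still between calls to the robot, and variables do not carry over. Pictures are saved under pics/ and viewed, and the job is handed in when it is done.

Besides the shell and the picture viewer there is one more tool, called after "Emit:" as a command line: name --argument value ..., lists and objects as JSON in quotes. play_rows: Moves the arm, as the interface text tells. Its arguments: {"type":"object","properties":{"series":{"type":"array","items":{"type":"array","items":{"type":"array","items":{"type":"number"}}}},"force":{"type":"number"}},"required":["series"]}

```bash
mkdir -p pics; ls; python3 - <<'E'
from plant import sensors, read_camera, robot
import cv2,pickle
print(sensors.read_state()); print(robot.tip_reach)
d={}
for n in ("scene","top","wrist"):
    c=read_camera(n); d[n]=c
    cv2.imwrite(f"pics/{n}0.png",c["color"][:,:,::-1])
    print(n,c["intrinsics"].tolist(),c["rvec"],c["tvec"])
pickle.dump(d,open("cams0.pkl","wb"))
E
```

```text
pics
{'t': 0.0, 'q': array([ 1.16854346e+00,  1.31140340e-01,  1.48925630e+00, -1.55596116e-06,
        1.52297070e+00, -8.53725113e-02]), 'dq': array([-5.93243913e-04, -1.23410963e-03, -3.03741917e-04,  6.96741641e-05,
       -5.11041903e-04,  7.66842572e-04]), 'joint_torque': array([ 2.15310662e-03, -5.59854162e+01, -4.91758919e+01,  7.72890123e-02,
        3.49329296e-02, -1.57227287e-04]), 'tool_pos': array([0.18671997, 0.5696552 , 0.23161247]), 'orientation': array([-4.95606908e-01, -3.10182023e+00,  2.70543863e-03]), 'force': array([-0.73925013, -0.20670355, -0.50699768]), 'wrist_torque': array([-0.0267094 ,  0.01992126,  0.01962894]), 'opening': 0.09297898604714844}
0.014
scene [[431.8484369024248, 0.0, 287.5706889214338], [0.0, 431.8484369024248, 214.03512838670497], [0.0, 0.0, 1.0]] [ 2.35593637 -0.54441034  0.20070789] [-0.48481358  0.24148829  0.7494498 ]
top [[436.53736844523644, 0.0, 279.82364743561993], [0.0, 436.53736844523644, 201.98707496007944], [0.0, 0.0, 1.0]] [ 1.9795991  -2.24252198  0.24804779] [0.07694653 0.52557702 0.76731525]
wrist [[331.0534564919989, 0.0, 280.6977553051981], [0.0, 331.0534564919989, 210.9085229574337], [0.0, 0.0, 1.0]] [-2.34900823 -1.70394366 -0.2393205 ] [-0.59908654 -0.03382126  0.39067971]
```

View pics/scene0.png

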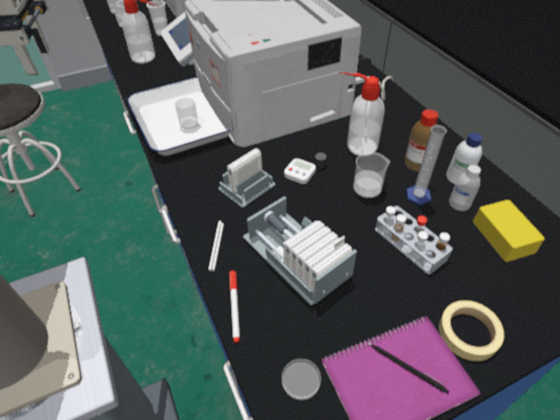

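View pics/top0.png

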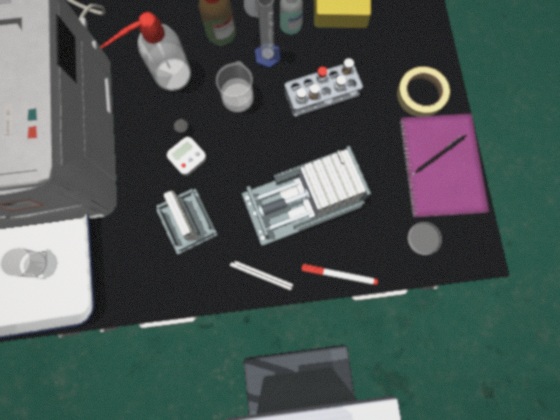

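View pics/wrist0.png

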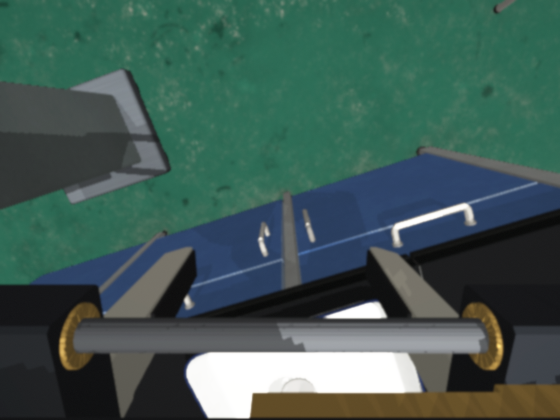

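The scene view shows the row of white cases at about (318,250) and the return stand at (247,180). The top view shows the row at about (335,180), the stand at (187,217), the timer at (187,155) and the marker at (340,274). I'll zoom in and compute the 3D points.

```bash
cat > h.py <<'E'
import numpy as np, cv2, pickle
def cloud(c):
    K=np.array(c["intrinsics"]);R,_=cv2.Rodrigues(np.array(c["rvec"],float));t=np.array(c["tvec"],float)
    z=c["range_z"];v,u=np.mgrid[:z.shape[0],:z.shape[1]]
    P=np.stack([(u-K[0,2])/K[0,0]*z,(v-K[1,2])/K[1,1]*z,z],-1)
    W=(P-t)@R; W[z<=0]=np.nan
    return W
def proj(c,p):
    q,_=cv2.projectPoints(np.atleast_2d(np.array(p,float)),np.array(c["rvec"],float),np.array(c["tvec"],float),np.array(c["intrinsics"]),None)
    return q[:,0]
def ray(c,u,v,z):
    K=np.array(c["intrinsics"]);R,_=cv2.Rodrigues(np.array(c["rvec"],float));t=np.array(c["tvec"],float)
    o=-R.T@t; d=R.T@np.array([(u-K[0,2])/K[0,0],(v-K[1,2])/K[1,1],1]); return o+d*(z-o[2])/d[2]
E
python3 - <<'E'
from h import *
d=pickle.load(open("cams0.pkl","rb"))
for n,(x0,x1,y0,y1) in {"top":(145,385,135,265),"scene":(205,365,140,310)}.items():
    im=d[n]["color"][y0:y1,x0:x1,::-1]; s=780//(x1-x0) if n=="top" else 3
    cv2.imwrite(f"pics/{n}z.png",cv2.resize(im,None,fx=s,fy=s,interpolation=cv2.INTER_CUBIC))
W=cloud(d["top"])
for u,v in [(180,215),(187,155),(335,180),(325,185),(310,190),(350,175),(120,100),(300,250),(150,220)]:
    print(u,v,W[v,u].round(4))
# depth height map
Z=W[135:265,145:385,2]; Z=np.nan_to_num(Z)
m=(np.clip(Z,0,0.13)/0.13*255).astype(np.uint8)
cv2.imwrite("pics/topZ.png",cv2.resize(cv2.applyColorMap(m,cv2.COLORMAP_JET),None,fx=3,fy=3,interpolation=cv2.INTER_NEAREST))
E
```

```text
180 215 [0.5222 0.1931 0.0905]
187 155 [0.661  0.1851 0.0138]
335 180 [ 0.5507 -0.0922  0.0963]
325 185 [ 0.5441 -0.073   0.0946]
310 190 [ 0.5396 -0.0453  0.0886]
350 175 [ 0.5571 -0.1211  0.0947]
120 100 [0.8056 0.3189 0.0009]
300 250 [ 0.4423 -0.0182 -0.001 ]
150 220 [ 0.5391  0.2719 -0.0006]
```

View pics/topz.png

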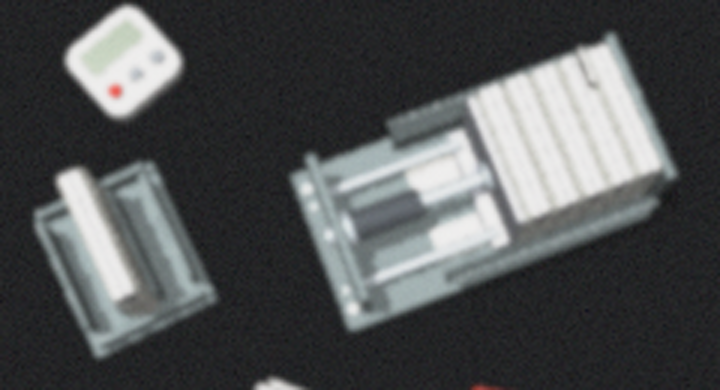

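View pics/scenez.png

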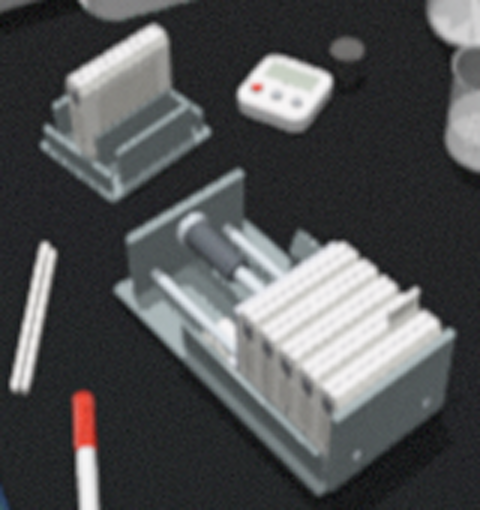

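View pics/topZ.png

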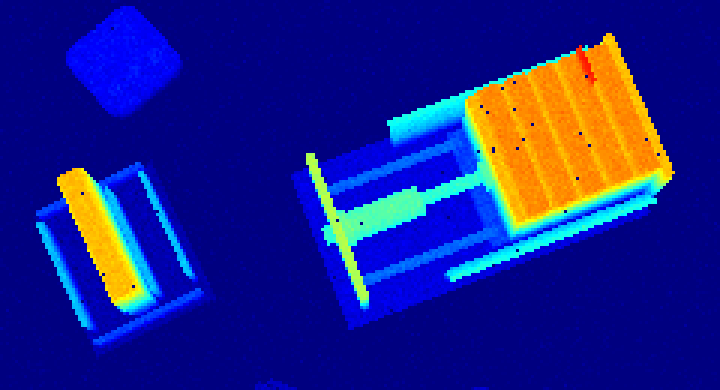

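```bash
cat > meas.py <<'E'
from h import *
from scipy.optimize import minimize_scalar
def rect(W,mask):
    P=W[mask]; r=cv2.minAreaRect((P[:,:2]*1000).astype(np.float32)); return P,r
def run(c,nm):
    W=cloud(c); Z=W[...,2]
    row=(Z>0.082)&(Z<0.125)&(W[...,0]>0.45)&(W[...,0]<0.66)&(W[...,1]<0.02)&(W[...,1]>-0.2)
    P,r=rect(W,row); print(nm,"row",r,len(P),"ztop",np.percentile(P[:,2],[5,25,50,75,95]).round(4))
    st=(Z>0.083)&(Z<0.125)&(W[...,0]>0.45)&(W[...,0]<0.62)&(W[...,1]>0.1)&(W[...,1]<0.28)
    Q,r2=rect(W,st); print(nm,"case",r2,len(Q),"z",np.percentile(Q[:,2],[5,25,50,75,95]).round(4))
    tab=row&(Z>np.percentile(P[:,2],60)+0.007); T=W[tab]; print("tab",len(T),T.mean(0) if len(T) else None, T[:,2].max() if len(T) else None)
    return W,P,Q,T
if __name__=="__main__":
    d=pickle.load(open("cams0.pkl","rb"))
    for n in ("top","scene"): run(d[n],n)
E
python3 meas.py
```

```text
top row ((556.0780029296875, -91.75411987304688), (97.18003845214844, 101.30076599121094), 14.102832794189453) 2547 ztop [0.0884 0.0921 0.0953 0.0967 0.0983]
top case ((527.8717041015625, 199.2119598388672), (84.61372375488281, 17.93124771118164), 19.386077880859375) 443 z [0.0843 0.0876 0.0893 0.0903 0.0916]
tab 33 [ 0.59087878 -0.10527782  0.10885917] 0.11162395587986082
scene row ((555.966552734375, -94.21585083007812), (97.74454498291016, 102.0138168334961), 13.320077896118164) 2309 ztop [0.0867 0.0912 0.0949 0.0962 0.0977]
scene case ((527.7896118164062, 196.40927124023438), (86.50308990478516, 17.732423782348633), 19.731433868408203) 235 z [0.0835 0.0867 0.0884 0.0892 0.0905]
tab 38 [ 0.58862592 -0.108644    0.10776513] 0.11138986117365202
```

```bash
cat > meas2.py <<'E'
from meas import *
from scipy import ndimage
d=pickle.load(open("cams0.pkl","rb"))
for n in ("top","scene"):
    W,P,Q,T=run(d[n],n)
    c0=np.array([0.556,-0.093])
    best=[]
    for a in np.deg2rad(np.arange(12,28,0.25)):
        ex=np.array([np.cos(a),np.sin(a)]); ey=np.array([-np.sin(a),np.cos(a)])
        x=(P[:,:2]-c0)@ex; y=(P[:,:2]-c0)@ey
        k=(abs(x)<0.036)&(abs(y)<0.045)&(P[:,2]<0.1)
        # fit periodic 18mm
        z=P[k,2]; ph=2*np.pi*y[k]/0.018
        A=np.c_[np.ones(k.sum()),x[k],y[k],np.cos(ph),np.sin(ph),np.cos(2*ph),np.sin(2*ph)]
        co,res,*_=np.linalg.lstsq(A,z,rcond=None)
        best.append((res[0]/k.sum(),a,co))
    b=min(best,key=lambda t:t[0]); a=b[1]; co=b[2]
    ph=np.linspace(0,2*np.pi,721)[:-1]; f=np.c_[np.cos(ph),np.sin(ph),np.cos(2*ph),np.sin(2*ph)]@co[3:]
    g=ph[f.argmin()]/2/np.pi*18
    print(n,"yaw",np.rad2deg(a),"groove phase mm",g,"rms",b[0]**.5,"slopes",co[1:3])
    ex=np.array([np.cos(a),np.sin(a)]); ey=np.array([-np.sin(a),np.cos(a)])
    x=(P[:,:2]-c0)@ex; y=(P[:,:2]-c0)@ey
    k=(abs(x)<0.03); yy=np.round(y[k]*1000/1.5).astype(int)
    u=np.unique(yy); print([(round(i*1.5,1),round(float(np.median(P[k,2][yy==i]))*1000,1)) for i in u])
    k=abs(y)<0.04; print("x ext",np.percentile(x[k],[0.5,2,98,99.5])*1000)
    print("tab frame mm",((T[:,:2]-c0)@np.c_[ex,ey]).mean(0)*1000)
    x=(Q[:,:2]-[0.5278,0.198]); 
    cc,s,v=np.linalg.svd(Q[:,:2]-Q[:,:2].mean(0)); print("case mean",Q[:,:2].mean(0),"axis deg",np.rad2deg(np.arctan2(v[0,1],v[0,0])))
E
python3 meas2.py
```

```text
top row ((556.0780029296875, -91.75411987304688), (97.18003845214844, 101.30076599121094), 14.102832794189453) 2547 ztop [0.0884 0.0921 0.0953 0.0967 0.0983]
top case ((527.8717041015625, 199.2119598388672), (84.61372375488281, 17.93124771118164), 19.386077880859375) 443 z [0.0843 0.0876 0.0893 0.0903 0.0916]
tab 33 [ 0.59087878 -0.10527782  0.10885917] 0.11162395587986082
top yaw 14.500000000000002 groove phase mm 10.475000000000001 rms 0.001552351771097751 slopes [0.00233897 0.00254699]
[(np.float64(-49.5), 89.2), (np.float64(-48.0), 89.0), (np.float64(-46.5), 89.1), (np.float64(-45.0), 89.6), (np.float64(-43.5), 89.6), (np.float64(-42.0), 92.9), (np.float64(-40.5), 95.6), (np.float64(-39.0), 96.1), (np.float64(-37.5), 96.1), (np.float64(-36.0), 96.8), (np.float64(-34.5), 96.4), (np.float64(-33.0), 96.2), (np.float64(-31.5), 96.5), (np.float64(-30.0), 96.9), (np.float64(-28.5), 95.5), (np.float64(-27.0), 92.3), (np.float64(-25.5), 89.9), (np.float64(-24.0), 93.3), (np.float64(-22.5), 95.7), (np.float64(-21.0), 97.2), (np.float64(-19.5), 96.7), (np.float64(-18.0), 96.3), (np.float64
[... 3088 characters left out ...]
64(18.0), 96.0), (np.float64(19.5), 96.1), (np.float64(21.0), 95.8), (np.float64(22.5), 96.2), (np.float64(24.0), 95.9), (np.float64(25.5), 93.9), (np.float64(27.0), 92.4), (np.float64(28.5), 92.2), (np.float64(30.0), 94.9), (np.float64(31.5), 95.4), (np.float64(33.0), 95.8), (np.float64(34.5), 95.8), (np.float64(36.0), 96.0), (np.float64(37.5), 96.2), (np.float64(39.0), 96.6), (np.float64(40.5), 95.4), (np.float64(42.0), 95.6), (np.float64(45.0), 91.4), (np.float64(46.5), 90.4), (np.float64(48.0), 90.3), (np.float64(49.5), 89.4)]
x ext [-44.13040643 -43.61364307  39.10460964  40.54697977]
tab frame mm [ 27.66975817 -23.3145807 ]
case mean [0.52549384 0.19435785] axis deg -160.47008049129138
```

```bash
python3 - <<'E'
from h import *
d=pickle.load(open("cams0.pkl","rb"))
for n in ("top","scene"):
    W=cloud(d[n]); 
    for y0 in np.arange(0.1,0.8,0.05):
        m=(W[...,1]>y0)&(W[...,1]<y0+.05)&(W[...,2]>0.1)&(W[...,0]>0.0)
        if m.sum()>5: print(n,round(y0,2),"xmin",np.percentile(W[m][:,0],1).round(3),"zmax",np.nanmax(W[m][:,2]).round(3), "xmin z>.05", W[(W[...,1]>y0)&(W[...,1]<y0+.05)&(W[...,2]>0.04)][:,0].min().round(3))
E
```

```text
top 0.1 xmin 0.913 zmax 0.129 xmin z>.05 0.762
top 0.15 xmin 0.812 zmax 0.2 xmin z>.05 0.486
top 0.2 xmin 0.811 zmax 0.2 xmin z>.05 0.481
top 0.25 xmin 0.817 zmax 0.193 xmin z>.05 0.815
top 0.3 xmin 0.566 zmax 0.257 xmin z>.05 0.561
top 0.35 xmin 0.559 zmax 0.262 xmin z>.05 0.558
top 0.4 xmin 0.554 zmax 0.262 xmin z>.05 0.553
top 0.45 xmin 0.551 zmax 0.192 xmin z>.05 0.452
scene 0.1 xmin 0.913 zmax 0.145 xmin z>.05 0.764
scene 0.15 xmin 0.811 zmax 0.199 xmin z>.05 0.485
scene 0.2 xmin 0.81 zmax 0.198 xmin z>.05 0.486
scene 0.25 xmin 0.816 zmax 0.189 xmin z>.05 0.816
scene 0.3 xmin 0.564 zmax 0.256 xmin z>.05 0.558
scene 0.35 xmin 0.557 zmax 0.261 xmin z>.05 0.556
scene 0.4 xmin 0.553 zmax 0.259 xmin z>.05 0.552
scene 0.45 xmin 0.148 zmax 0.345 xmin z>.05 0.141
scene 0.5 xmin 0.16 zmax 0.372 xmin z>.05 0.158
scene 0.55 xmin 0.202 zmax 0.359 xmin z>.05 0.196
scene 0.6 xmin 0.193 zmax 0.339 xmin z>.05 0.192
scene 0.65 xmin 0.558 zmax 0.254 xmin z>.05 0.557
```

Emit:
play_rows --series '[[[-1, 0.03, -0.035, 0, 0], [-1, 0.06, -0.07, 0, 0.1], [-1, 0.09, -0.105, 0, 0.2], [-1, 0.12, -0.14, 0, 0.3], [-1, 0.15, -0.175, 0, 0.4], [-1, 0.18, -0.21, 0, 0.5], [-1, 0.21, -0.24, 0, 0.6], [-1, 0.24, -0.27, 0, 0.66]]]' --force 20

```text
t: 0.95
tool_pos: [0.4278, 0.2985, 0.2325]
orientation: [0.542, -3.094, -0.0]
force: [-0.2, -0.4, -0.3]
opening: 0.093
```

Emit:
play_rows --series '[[[-1, 0.035, -0.035, 0, -0.003], [-1, 0.07, -0.07, 0, -0.006], [-1, 0.1, -0.1005, 0, -0.006], [-1, 0.1, -0.1005, 0, -0.006], [-1, 0.1, -0.1005, -0.04, -0.006], [-1, 0.1, -0.1005, -0.04, -0.006]]]'

```text
t: 1.55
tool_pos: [0.5237, 0.1987, 0.1871]
orientation: [0.525, -3.088, 0.001]
force: [-1.2, 0.3, -1.2]
opening: 0.0928
```

```bash
python3 - <<'E'
from plant import sensors, read_camera
from h import *
s=sensors.read_state(); print(s["tool_pos"],s["orientation"],s["force"])
d={}
for n in ("wrist","top"):
    c=read_camera(n); d[n]=c
    cv2.imwrite(f"pics/{n}1.png",c["color"][:,:,::-1])
pickle.dump(d,open("cams1.pkl","wb"))
W=cloud(d["wrist"]);Z=W[...,2]
m=(Z>0.083)&(Z<0.1)&(abs(W[...,0]-.527)<.07)&(abs(W[...,1]-.197)<.07)
Q=W[m];print(len(Q))
if len(Q): print(cv2.minAreaRect((Q[:,:2]*1000).astype(np.float32)),np.median(Q[:,2]))
E
```

```text
[0.52369749 0.19873546 0.18713471] [ 5.24624058e-01 -3.08829815e+00  1.03108724e-03] [-1.24290844  0.29587236 -1.23216344]
2148
((527.9898071289062, 197.77001953125), (84.07890319824219, 17.42612075805664), 19.707962036132812) 0.08899829185962824
```

View pics/wrist1.png

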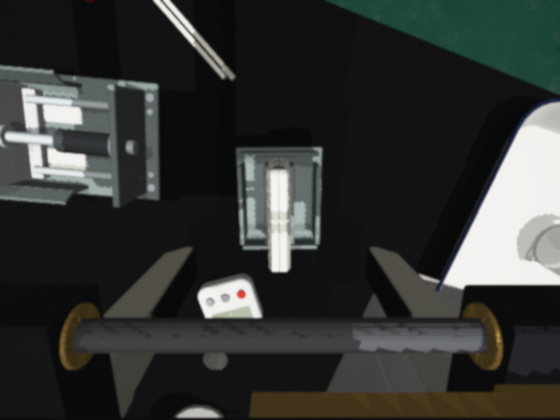

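View pics/top1.png

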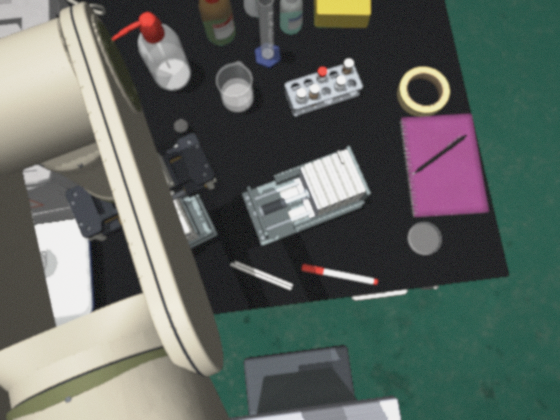

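The wrist view shows the case centred between the fingers at about (279,220). All three cameras put its centre at about (0.528, 0.198), yaw 19.6°. Next I descend.

Emit:
play_rows --series '[[[-1, 0, 0, 0, 0], [-1, 0, 0, -0.03, 0], [-1, 0, 0, -0.06, 0], [-1, 0, 0, -0.09, 0], [-1, 0, 0, -0.1, 0], [-1, 0, 0, -0.1, 0]]]'

```text
t: 2.25
tool_pos: [0.5263, 0.1999, 0.0924]
orientation: [0.528, -3.095, 0.0]
force: [0.2, 0.7, 0.2]
opening: 0.0929
```

```bash
cat > s.py <<'E'
from plant import sensors
import numpy as np
s=sensors.read_state(); r=s["orientation"]; 
print("t",round(s["t"],2),"tcp",s["tool_pos"].round(4),"jaw",round((2*np.rad2deg(np.arctan2(r[1],r[0]))-90)%180,2),"F",s["force"].round(2),"M",s["wrist_torque"].round(2),"open",round(s["opening"],4), "dqmax",abs(s["dq"]).max().round(4),"q",s["q"].round(2))
E
python3 s.py
```

```text
t 2.25 tcp [0.5263 0.1999 0.0924] jaw 109.36 F [0.17 0.71 0.25] M [0.02 0.   0.04] open 0.0929 dqmax 0.0375 q [ 0.27  0.14  1.74 -0.    1.26 -1.64]
```

Emit:
play_rows --series '[[[-1, 0.0017, -0.0021, -0.005, 0], [-1, 0.0017, -0.0021, -0.0095, 0], [-1, 0.0017, -0.0021, -0.0095, 0], [1, 0.0017, -0.0021, -0.0095, 0], [1, 0.0017, -0.0021, -0.0095, 0], [1, 0.0017, -0.0021, -0.0095, 0], [1, 0.0017, -0.0021, -0.0095, 0], [1, 0.0017, -0.0021, -0.0095, 0]]]' --force 20

```text
t: 3.05
tool_pos: [0.5286, 0.1976, 0.0832]
orientation: [-0.527, 3.097, 0.0]
force: [0.6, -0.1, 0.4]
opening: 0.0575
```

```bash
python3 s.py
```

```text
t 3.05 tcp [0.5286 0.1976 0.0832] jaw 109.32 F [ 0.64 -0.1   0.4 ] M [ 0.07 -0.02 -0.03] open 0.0575 dqmax 0.0024 q [ 0.27  0.16  1.74  0.    1.24 -1.64]
```

Emit:
play_rows --series '[[[1, 0, 0, 0, 0], [1, 0, 0, 0, 0], [1, 0, 0, 0, 0], [1, 0, 0, 0, 0], [1, 0, 0, 0, 0], [1, 0, 0, 0, 0], [1, 0, 0, 0, 0], [1, 0, 0, 0, 0]]]'

```text
t: 3.85
tool_pos: [0.5286, 0.1976, 0.0831]
orientation: [0.527, -3.097, -0.0]
force: [-0.0, -0.2, -0.0]
opening: 0.0175
```

```bash
python3 s.py
```

```text
t 3.85 tcp [0.5286 0.1976 0.0831] jaw 109.32 F [-0.02 -0.15 -0.04] M [ 0.   -0.03  0.05] open 0.0175 dqmax 0.0015 q [ 0.27  0.16  1.74  0.    1.24 -1.64]
```

Emit:
play_rows --series '[[[1, 0, 0, 0.01, 0], [1, 0, 0, 0.03, 0], [1, 0, 0, 0.06, 0], [1, 0, 0, 0.09, 0], [1, 0, 0, 0.12, 0], [1, 0, 0, 0.12, 0], [1, 0.003, -0.03, 0.12, -0.02], [1, 0.006, -0.06, 0.12, -0.04]]]'

```text
t: 4.65
tool_pos: [0.5342, 0.1374, 0.2027]
orientation: [0.467, -3.106, -0.0]
force: [0.0, 0.2, -0.9]
opening: 0.0179
```

```bash
python3 s.py
```

```text
t 4.65 tcp [0.5342 0.1374 0.2027] jaw 107.1 F [ 0.02  0.18 -0.86] M [ 0.02 -0.02  0.04] open 0.0179 dqmax 0.5616 q [ 0.16  0.02  1.66  0.    1.46 -1.71]
```

Emit:
play_rows --series '[[[1, 0.003, -0.035, 0, -0.02], [1, 0.006, -0.07, 0, -0.045], [1, 0.01, -0.11, 0, -0.045], [1, 0.014, -0.15, 0, -0.045], [1, 0.018, -0.19, 0, -0.045], [1, 0.0225, -0.22, 0, -0.045], [1, 0.0225, -0.2376, 0, -0.045], [1, 0.0225, -0.2376, 0, -0.045]]]'

```text
t: 5.45
tool_pos: [0.5565, -0.1023, 0.2022]
orientation: [0.39, -3.116, 0.0]
force: [0.1, -0.4, -0.9]
opening: 0.0178
```

Emit:
play_rows --series '[[[1, 0, 0, 0, 0], [1, 0, 0, 0, 0], [1, 0, 0, 0, 0]]]'

```text
t: 5.75
tool_pos: [0.557, -0.0989, 0.203]
orientation: [0.397, -3.116, -0.0]
force: [0.1, 0.2, -0.0]
opening: 0.0177
```

```bash
python3 s.py; python3 - <<'E'
from plant import sensors, read_camera
from h import *
d={}
for n in ("wrist","top","scene"):
    c=read_camera(n); d[n]=c
    im=c["color"][:,:,::-1]
    if n=="scene": im=cv2.resize(im[140:340,205:405],None,fx=3,fy=3,interpolation=cv2.INTER_CUBIC)
    cv2.imwrite(f"pics/{n}2.png",im)
pickle.dump(d,open("cams2.pkl","wb"))
E
```

```text
t 5.75 tcp [ 0.557  -0.0989  0.203 ] jaw 104.53 F [ 0.15  0.23 -0.02] M [ 0.09  0.   -0.03] open 0.0177 dqmax 0.0056 q [-0.27  0.05  1.62  0.    1.46 -2.09]
```

View pics/wrist2.png

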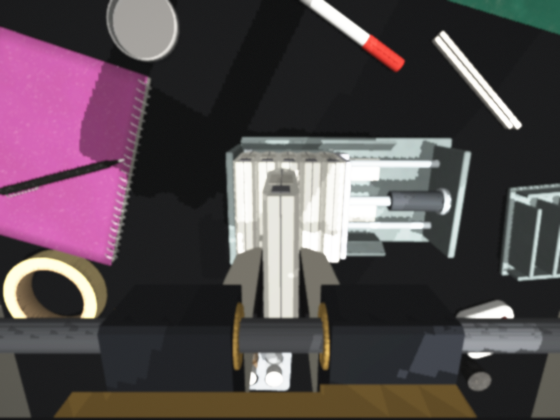

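View pics/scene2.png

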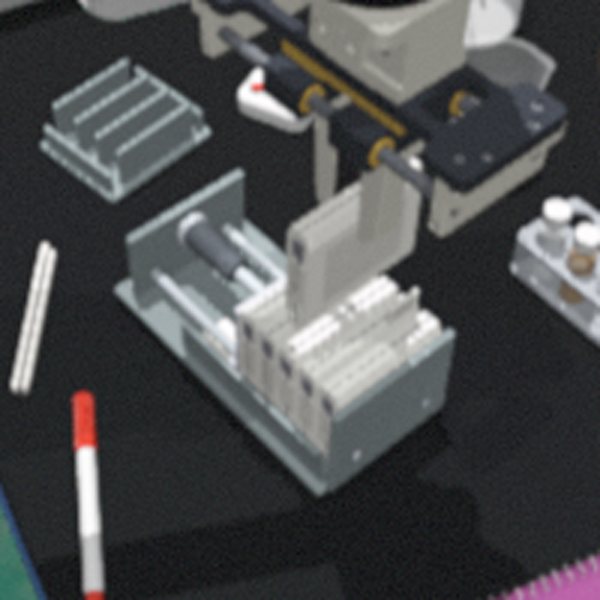

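View pics/top2.png

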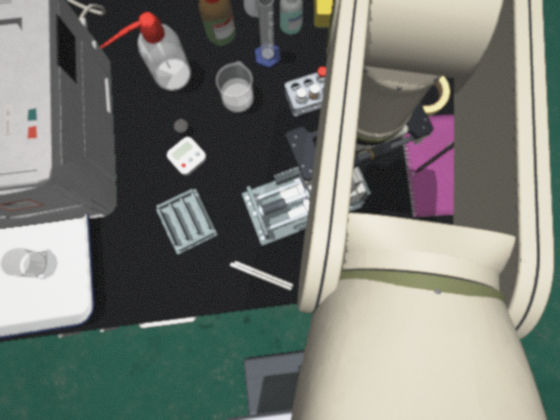

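The wrist view shows the case gripped upright over the row, its near end at (281,190), with the row's seams running from (240,155) to (345,155). The stand is empty. Next I measure the grooves and the held case in this one view.

```bash
cat > grooves.py <<'E'
from h import *
import sys
def analyse(c,c0=np.array([0.556,-0.093]),lim=(-0.041,-0.012),ztop=(0.087,0.1)):
    W=cloud(c); W=W[np.isfinite(W[...,2])]
    best=None
    for a in np.deg2rad(np.arange(12,18,0.25)):
        ex=np.array([np.cos(a),np.sin(a)]); ey=np.array([-np.sin(a),np.cos(a)])
        x=(W[:,:2]-c0)@ex; y=(W[:,:2]-c0)@ey
        k=(x>lim[0])&(x<lim[1])&(abs(y)<0.05)&(W[:,2]>ztop[0])&(W[:,2]<ztop[1])
        z=W[k,2]; ph=2*np.pi*y[k]/0.018
        A=np.c_[np.ones(k.sum()),x[k],y[k],np.cos(ph),np.sin(ph),np.cos(2*ph),np.sin(2*ph)]
        co,res,*_=np.linalg.lstsq(A,z,rcond=None)
        if best is None or res[0]/k.sum()<best[0]: best=(res[0]/k.sum(),a,co,k.sum(),np.median(z))
    b=best;co=b[2]
    ph=np.linspace(0,2*np.pi,721)[:-1]; f=np.c_[np.cos(ph),np.sin(ph),np.cos(2*ph),np.sin(2*ph)]@co[3:]
    print("yaw",np.rad2deg(b[1]),"groove",ph[f.argmin()]/2/np.pi*18-18,"n",b[3],"rms",b[0]**.5,"z",b[4],"amp",np.ptp(f))
    return W
def prof(W,lo,hi,zlo,zhi,a=np.deg2rad(14.5),c0=np.array([0.556,-0.093])):
    ex=np.array([np.cos(a),np.sin(a)]); ey=np.array([-np.sin(a),np.cos(a)])
    x=(W[:,:2]-c0)@ex*1000; y=(W[:,:2]-c0)@ey*1000; z=W[:,2]*1000
    k=(x>lo)&(x<hi)&(z>zlo)&(z<zhi)&(abs(y)<60)
    return x[k],y[k],z[k]
if __name__=="__main__":
    d=pickle.load(open("cams2.pkl","rb"))
    W=analyse(d["wrist"])
    x,y,z=prof(W,-41,-12,85,100)
    b=np.round(y/1.5).astype(int)
    print([(i*1.5,round(float(np.median(z[b==i])),1),int((b==i).sum())) for i in np.unique(b)])
    x,y,z=prof(W,-60,60,120,215)
    for zz in range(120,215,5):
        k=(z>=zz)&(z<zz+5)
        if k.sum()>5: print(zz,k.sum(),"x",np.percentile(x[k],[2,50,98]).round(1),"y",np.percentile(y[k],[2,50,98]).round(1))
E
python3 grooves.py
```

```text
yaw 12.5 groove -10.025 n 3329 rms 0.0015759586101333658 z 0.09521463348077366 amp 0.006219815078867539
[(np.float64(-51.0), 88.3, 24), (np.float64(-49.5), 88.7, 65), (np.float64(-48.0), 88.7, 60), (np.float64(-46.5), 88.6, 67), (np.float64(-45.0), 88.5, 57), (np.float64(-43.5), 91.8, 42), (np.float64(-42.0), 95.3, 56), (np.float64(-40.5), 95.8, 66), (np.float64(-39.0), 95.9, 70), (np.float64(-37.5), 95.7, 65), (np.float64(-36.0), 96.0, 67), (np.float64(-34.5), 95.8, 68), (np.float64(-33.0), 96.0, 70), (np.float64(-31.5), 95.8, 69), (np.float64(-30.0), 95.2, 74), (np.float64(-28.5), 92.2, 84), (np.float64(-27.0), 89.7, 65), (np.float64(-25.5), 91.9, 47), (np.float64(-24.0), 95.0, 71), (np.float64(-22.5), 95.8, 69), (np.float64(-21.0), 95.5, 44), (np.float64(-19.5), 95.9, 27), (np.float64(-18.0), 96.0, 23), (np.float64(-16.5), 95.9, 15), (np.float64(-15.0), 95.5, 12), (np.float64(-13.5), 95.9, 12), (np.float64(-12.0), 95.1, 10), (np.float64(-10.5), 91.9, 11), (np.float64(-9.0), 89.1, 10), (np.float64(-7.5), 91.9, 10), (np.float64(-6.0), 95.3, 8), (np.float64(-4.5), 95.6, 8), (np.float
[... 1234 characters left out ...]
.5 -42.3] y [-14.5  -7.1   2.1]
150 27 x [-42.8 -42.7 -42.4] y [-14.8  -5.    2.5]
155 44 x [-43.  -42.8 -42.3] y [-14.7  -7.4   1.7]
160 51 x [-43.  -42.7 -42.1] y [-14.3  -6.2   2.7]
165 43 x [-43.  -42.7 -42.3] y [-14.7  -5.6   2. ]
170 55 x [-43.  -42.7 -42.3] y [-15.   -6.2   2.2]
175 60 x [-43.  -42.7 -42.4] y [-14.7  -6.5   2.4]
180 74 x [-43.  -42.6 -42.2] y [-14.9  -6.2   2. ]
185 69 x [-43.2 -42.4  -7.6] y [-20.6  -8.7   7.6]
190 211 x [-43.4  -9.3  -7.6] y [-24.9  -5.2  12.2]
195 281 x [-43.4  -9.2  -7.5] y [-28.3  -6.2  15.4]
200 931 x [-43.1  -9.3  21.4] y [-27.2  -5.3  14.5]
205 3910 x [-42.2 -11.7  18.8] y [-20.3  -6.6   9. ]
210 595 x [-39.7  -9.   16.9] y [-29.   -6.2  16.1]
```

```bash
cat > g2.py <<'E'
from grooves import *
d=pickle.load(open("cams2.pkl","rb"))
W=cloud(d["wrist"]);W=W[np.isfinite(W[...,2])]
for lo,hi in [(-41,-34),(-34,-27),(-27,-20),(-20,-13),(-13,-6),(-6,5),(5,15)]:
    x,y,z=prof(W,lo,hi,86,100)
    out=[]
    for g in (-27,-9,9,27):
        k=(abs(y-g)<4)&(z<94.0)
        out.append((round(float(np.mean(y[k])),2) if k.sum()>8 else None,int(k.sum())))
    print(lo,hi,out)
x,y,z=prof(W,-60,60,93,98); k=(abs(y)>20)&(abs(y)<40); print("row near end x",np.percentile(x[k],[0.2,1,3]))
E
python3 g2.py
```

```text
-41 -34 [(-27.12, 53), (-8.97, 31), (9.34, 50), (27.61, 54)]
-34 -27 [(-27.16, 51), (None, 0), (8.93, 50), (27.35, 51)]
-27 -20 [(-27.22, 52), (None, 0), (9.56, 42), (27.45, 50)]
-20 -13 [(-27.29, 45), (None, 0), (10.17, 28), (27.22, 45)]
-13 -6 [(-27.09, 48), (None, 0), (10.33, 23), (27.43, 51)]
-6 5 [(-27.32, 70), (None, 0), (10.1, 44), (27.42, 73)]
5 15 [(-27.34, 64), (None, 0), (9.99, 39), (27.17, 65)]
row near end x [-42.08466168 -41.89358278 -40.49175226]
```

Emit:
play_rows --series '[[[1, 0.0011, -0.0019, 0, 0], [1, 0.0011, -0.0019, -0.01, 0], [1, 0.0011, -0.0019, -0.02, 0], [1, 0.0011, -0.0019, -0.024, 0], [1, 0.0011, -0.0019, -0.024, 0], [1, 0.0011, -0.0019, -0.024, 0]]]'

```text
t: 6.5
tool_pos: [0.558, -0.1019, 0.1789]
orientation: [0.395, -3.116, -0.0]
force: [0.7, -0.8, -1.3]
opening: 0.018
```

```bash
python3 s.py; cat > look.py <<'E'
import sys
from plant import read_camera
from grooves import *
k=sys.argv[1]
d={n:read_camera(n) for n in ("wrist","scene")}
pickle.dump(d,open(f"cams{k}.pkl","wb"))
im=d["wrist"]["color"][:,:,::-1][110:270,200:380]
im2=d["scene"]["color"][:,:,::-1][190:310,270:370]
cv2.imwrite(f"pics/w{k}.png",np.hstack([cv2.resize(im,(450,400),interpolation=cv2.INTER_CUBIC),cv2.resize(im2,(333,400),interpolation=cv2.INTER_CUBIC)]))
W=cloud(d["wrist"]);W=W[np.isfinite(W[...,2])]
x,y,z=prof(W,-41,-30,86,100); 
for g in (-27,-9,9,27):
    m=(abs(y-g)<4)&(z<94.0); print("groove",g,round(float(np.mean(y[m])),2) if m.sum()>3 else None,m.sum())
x,y,z=prof(W,-60,-40,97,190)
m=(x<-41); x,y,z=x[m],y[m],z[m]
for zz in range(95,185,6):
    q=(z>=zz)&(z<zz+6)
    if q.sum()>5: print(zz,q.sum(),"x",np.percentile(x[q],[2,50,98]).round(1),"y",np.percentile(y[q],[2,98]).round(1),"mid",np.percentile(y[q],[2,98]).mean().round(2))
E
python3 look.py 3
```

```text
t 6.5 tcp [ 0.558  -0.1019  0.1789] jaw 104.44 F [ 0.72 -0.79 -1.28] M [ 0.06 -0.04 -0.  ] open 0.018 dqmax 0.0126 q [-0.27  0.07  1.65 -0.    1.42 -2.09]
groove -27 -27.26 98
groove -9 -8.9 4
groove 9 9.42 94
groove 27 27.51 94
95 7 x [-42.  -41.2 -41.1] y [-36.   34.2] mid -0.88
101 11 x [-42.5 -42.4 -42.2] y [-12.5  -5.3] mid -8.93
107 29 x [-42.7 -42.4 -41.5] y [-14.6  -3.6] mid -9.12
113 42 x [-42.5 -42.3 -42.2] y [-17.3  -0.8] mid -9.02
119 40 x [-42.6 -42.3 -42.1] y [-17.7  -0.9] mid -9.26
125 42 x [-42.7 -42.5 -42.2] y [-17.9  -0.7] mid -9.3
131 45 x [-42.8 -42.5 -42.2] y [-17.8  -0.8] mid -9.28
137 62 x [-42.8 -42.6 -42.2] y [-17.8  -0.8] mid -9.29
143 61 x [-42.8 -42.5 -42.2] y [-18.1  -1.1] mid -9.6
149 71 x [-42.8 -42.5 -42.2] y [-17.8  -0.8] mid -9.31
155 84 x [-42.8 -42.4 -42.1] y [-17.9  -1.2] mid -9.56
161 63 x [-43.2 -42.3 -42. ] y [-18.3  -1.1] mid -9.71
167 92 x [-43.2 -42.5 -41.9] y [-18.2  -1. ] mid -9.59
173 142 x [-43.3 -42.4 -41.8] y [-18.3  -0.9] mid -9.56
179 137 x [-42.5 -42.1 -41. ] y [-17.7  -1.9] mid -9.79
```

View pics/w3.png

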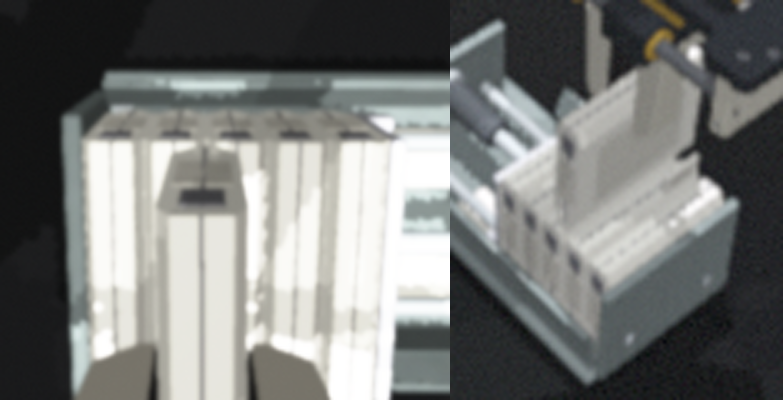

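Emit:
play_rows --series '[[[1, -0.0002, 0.0008, 0, 0], [1, -0.0002, 0.0008, 0, 0], [1, -0.0002, 0.0008, -0.002, 0], [1, -0.0002, 0.0008, -0.004, 0], [1, -0.0002, 0.0008, -0.006, 0], [1, -0.0002, 0.0008, -0.008, 0], [1, -0.0002, 0.0008, -0.008, 0]]]'

```text
t: 7.3
tool_pos: [0.5581, -0.1015, 0.171]
orientation: [-0.395, 3.117, -0.001]
force: [0.2, -1.5, -0.5]
opening: 0.0179
```

```bash
python3 s.py; python3 look.py 4
```

```text
t 7.3 tcp [ 0.5581 -0.1015  0.171 ] jaw 104.44 F [ 0.21 -1.46 -0.5 ] M [-0.33 -0.19 -0.03] open 0.0179 dqmax 0.0081 q [-0.27  0.08  1.66 -0.    1.41 -2.09]
groove -27 -26.98 104
groove -9 None 0
groove 9 9.36 102
groove 27 27.7 99
95 13 x [-42.2 -42.  -41.2] y [-27.1  15.4] mid -5.85
101 33 x [-42.3 -42.1 -41.4] y [-16.3  -2. ] mid -9.17
107 38 x [-42.3 -42.  -41.9] y [-17.4  -0.3] mid -8.86
113 46 x [-42.4 -42.1 -41.8] y [-17.1  -0.5] mid -8.83
119 40 x [-42.5 -42.3 -41.9] y [-17.6  -0.4] mid -8.97
125 56 x [-42.6 -42.3 -41.9] y [-17.6  -0.7] mid -9.15
131 57 x [-42.5 -42.3 -41.9] y [-17.   -0.3] mid -8.65
137 64 x [-42.5 -42.3 -41.9] y [-17.7  -0.4] mid -9.03
143 70 x [-42.6 -42.3 -41.9] y [-17.6  -0.4] mid -9.0
149 79 x [-42.5 -42.1 -41.9] y [-17.4  -0.5] mid -8.95
155 76 x [-43.  -42.2 -41.8] y [-17.5  -0.4] mid -8.95
161 89 x [-43.1 -42.3 -41.8] y [-17.7  -0.5] mid -9.1
167 149 x [-43.1 -42.1 -41.6] y [-17.8  -0.8] mid -9.29
173 136 x [-42.3 -41.8 -41. ] y [-16.2  -2. ] mid -9.08
```

View pics/w4.png

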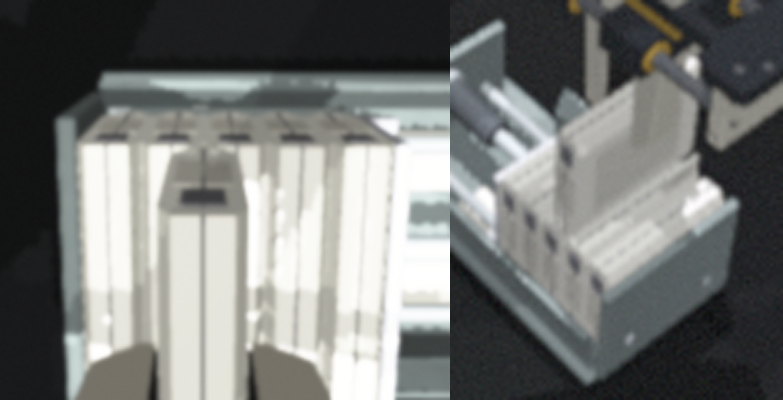

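Emit:
play_rows --series '[[[1, 0, 0, -0.001, 0], [1, 0, 0, -0.002, 0], [1, 0, 0, -0.003, 0], [1, 0, 0, -0.003, 0]]]'

```text
t: 7.8
tool_pos: [0.5587, -0.1009, 0.1695]
orientation: [-0.395, 3.115, -0.0]
force: [-0.8, 0.8, 5.8]
opening: 0.018
```

```bash
python3 s.py
```

```text
t 7.8 tcp [ 0.5587 -0.1009  0.1695] jaw 104.45 F [-0.75  0.78  5.82] M [ 0.15  0.17 -0.13] open 0.018 dqmax 0.0011 q [-0.27  0.08  1.66  0.    1.4  -2.09]
```

Emit:
play_rows --series '[[[1, -0.0002, 0.0008, 0, 0], [1, -0.0003, 0.0013, -0.001, 0], [1, -0.0005, 0.0018, -0.002, 0], [1, -0.0006, 0.0023, -0.003, 0], [1, -0.0007, 0.0028, -0.004, 0], [1, -0.0007, 0.0028, -0.004, 0]]]'

```text
t: 8.4
tool_pos: [0.5583, -0.0985, 0.1656]
orientation: [-0.395, 3.114, -0.001]
force: [1.6, -1.5, 6.3]
opening: 0.0181
```

```bash
cat >> s.py <<'E'
p=(s["tool_pos"][:2]-[0.556,-0.093])*1000
a=np.deg2rad(14.5); Fy=-s["force"][0]*np.sin(a)+s["force"][1]*np.cos(a)
z=(s["tool_pos"][2]-.0771-.012)*1000; y=-p[0]*np.sin(a)+p[1]*np.cos(a)+18-.0
lim=7.75+.518*(84-z) if z>70 else 18-3*(max(z,63)-63)/7
print("xrel",(p[0]*np.cos(a)+p[1]*np.sin(a)).round(2),"yrel",y.round(2),"zrel",z.round(2),"left lim",round(lim,2),"Fy",Fy.round(2))
E
sed -i 's/+18-.0/+18/' s.py; python3 s.py
```

```text
t 8.4 tcp [ 0.5583 -0.0985  0.1656] jaw 104.45 F [ 1.61 -1.47  6.33] M [-0.26 -0.1  -0.1 ] open 0.0181 dqmax 0.0018 q [-0.27  0.08  1.67  0.    1.39 -2.09]
xrel 0.85 yrel 12.09 zrel 76.46 left lim 11.66 Fy -1.83
```

Emit:
play_rows --series '[[[1, -0.0002, 0.0006, -0.001, 0], [1, -0.0003, 0.0011, -0.002, 0], [1, -0.0004, 0.0016, -0.003, 0], [1, -0.0006, 0.0021, -0.004, 0], [1, -0.0007, 0.0026, -0.005, 0], [1, -0.0008, 0.0032, -0.006, 0], [1, -0.0009, 0.0035, -0.0065, 0], [1, -0.0009, 0.0035, -0.0065, 0]]]'

```text
t: 9.2
tool_pos: [0.5576, -0.0952, 0.1593]
orientation: [-0.395, 3.114, -0.002]
force: [0.4, -1.9, 6.9]
opening: 0.0178
```

```bash
python3 s.py; python3 look.py 5
```

```text
t 9.2 tcp [ 0.5576 -0.0952  0.1593] jaw 104.45 F [ 0.4  -1.95  6.92] M [-0.33 -0.15 -0.05] open 0.0178 dqmax 0.0008 q [-0.26  0.08  1.68 -0.    1.38 -2.08]
xrel 1.0 yrel 15.42 zrel 70.21 left lim 14.89 Fy -1.98
groove -27 -27.19 118
groove -9 -6.61 9
groove 9 None 2
groove 27 None 1
95 31 x [-42.  -41.1 -41. ] y [-35.4  48.5] mid 6.57
101 21 x [-41.3 -41.1 -41. ] y [-11.4   2.6] mid -4.38
107 30 x [-41.4 -41.2 -41. ] y [-11.6   4.7] mid -3.47
113 50 x [-41.5 -41.3 -41. ] y [-11.6   5.5] mid -3.07
119 44 x [-41.4 -41.2 -41. ] y [-10.3   3.5] mid -3.39
125 61 x [-41.5 -41.3 -41. ] y [-11.1   4.9] mid -3.12
131 52 x [-41.5 -41.3 -41.1] y [-10.4   4.9] mid -2.76
137 48 x [-41.5 -41.1 -41. ] y [-11.7   5. ] mid -3.33
143 48 x [-41.9 -41.6 -41. ] y [-11.4   4.9] mid -3.24
149 64 x [-42.  -41.7 -41. ] y [-10.9   5. ] mid -2.92
155 81 x [-42.  -41.4 -41. ] y [-11.2   5. ] mid -3.08
161 32 x [-41.2 -41.1 -41. ] y [-9.3  4.1] mid -2.63
```

View pics/w5.png

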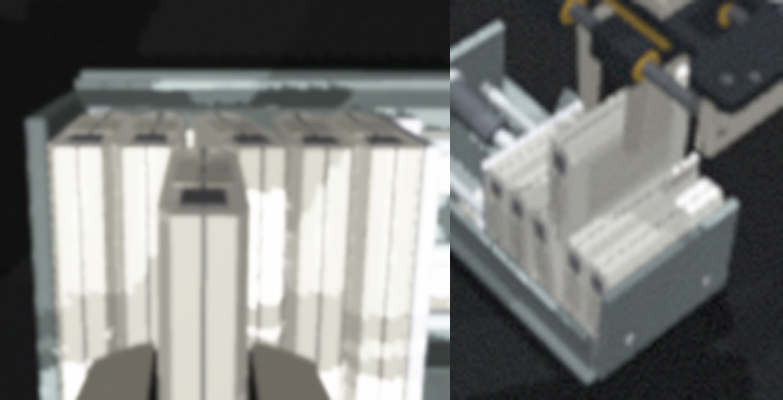

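The zoomed view shows the foot in the seam next to the tabbed case and the row opening, with everything upright. Continuing down.

Emit:
play_rows --series '[[[1, -0.0002, 0.0006, -0.001, 0], [1, -0.0003, 0.0011, -0.002, 0], [1, -0.0004, 0.0015, -0.003, 0], [1, -0.0005, 0.0019, -0.004, 0], [1, -0.0007, 0.0023, -0.005, 0], [1, -0.0008, 0.0027, -0.006, 0], [1, -0.0009, 0.003, -0.007, 0], [1, -0.0009, 0.003, -0.008, 0]]]'

```text
t: 10.1
tool_pos: [0.5565, -0.0922, 0.151]
orientation: [-0.395, 3.114, -0.002]
force: [0.7, -1.9, 2.6]
opening: 0.0178
```

```bash
python3 s.py
```

```text
t 10.1 tcp [ 0.5565 -0.0922  0.151 ] jaw 104.45 F [ 0.73 -1.87  2.62] M [-0.35 -0.16 -0.  ] open 0.0178 dqmax 0.0183 q [-0.25  0.08  1.69 -0.    1.37 -2.08]
xrel 0.72 yrel 18.63 zrel 61.94 left lim 18.0 Fy -1.99
```

Emit:
play_rows --series '[[[1, 0, 0, -0.003, 0], [1, 0, 0, -0.006, 0], [1, 0, 0, -0.009, 0], [1, 0, 0, -0.012, 0], [1, 0, 0, -0.015, 0], [1, 0, 0, -0.018, 0], [1, 0, 0, -0.018, 0]]]'

```text
t: 10.8
tool_pos: [0.5552, -0.092, 0.1309]
orientation: [0.395, -3.116, 0.0]
force: [1.3, -4.9, 1.2]
opening: 0.0181
```

```bash
python3 s.py; python3 look.py 6
```

```text
t 10.8 tcp [ 0.5552 -0.092   0.1309] jaw 104.45 F [ 1.29 -4.88  1.24] M [-1.12 -0.31 -0.06] open 0.0181 dqmax 0.0051 q [-0.26  0.1   1.71 -0.    1.33 -2.08]
xrel -0.5 yrel 19.14 zrel 41.78 left lim 18.0 Fy -5.05
groove -27 -27.24 150
groove -9 -10.44 40
groove 9 None 0
groove 27 27.35 139
95 45 x [-43.2 -42.8 -41.4] y [-7.9 53.4] mid 22.75
101 61 x [-43.1 -42.8 -42.4] y [-7.8  9.2] mid 0.72
107 95 x [-43.  -42.7 -42.3] y [-8.   9.1] mid 0.54
113 63 x [-43.4 -42.6 -42.3] y [-8.   9.5] mid 0.7
119 87 x [-43.6 -42.7 -42.2] y [-7.5  9.4] mid 0.92
125 145 x [-43.5 -42.7 -42.1] y [-7.6  9.4] mid 0.93
131 147 x [-42.8 -42.4 -41.1] y [-6.9  8.4] mid 0.75
137 54 x [-42.8 -41.9 -41. ] y [-4.9  6.8] mid 0.97
```

View pics/w6.png

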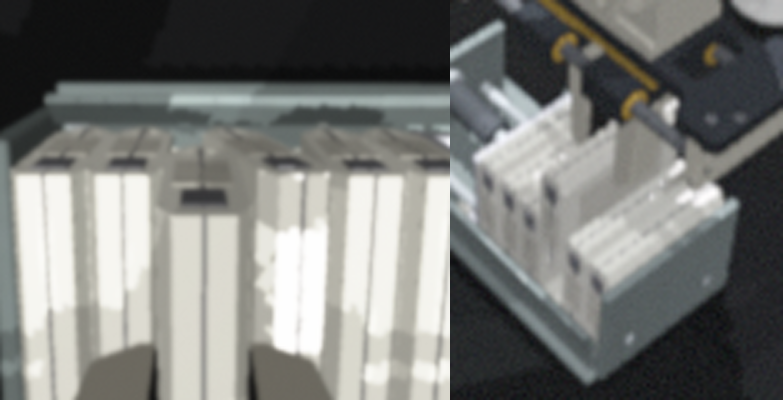

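Emit:
play_rows --series '[[[1, 0.0001, -0.0005, -0.003, 0], [1, 0.0002, -0.0008, -0.006, 0], [1, 0.0002, -0.0008, -0.009, 0], [1, 0.0002, -0.0008, -0.012, 0], [1, 0.0002, -0.0008, -0.015, 0], [1, 0.0002, -0.0008, -0.0165, 0], [1, 0.0002, -0.0008, -0.0165, 0]]]'

```text
t: 11.6
tool_pos: [0.5554, -0.0924, 0.1145]
orientation: [0.395, -3.116, -0.001]
force: [1.6, -1.0, -2.8]
opening: 0.0179
```

```bash
python3 s.py; python3 look.py 7
```

```text
t 11.6 tcp [ 0.5554 -0.0924  0.1145] jaw 104.45 F [ 1.56 -0.95 -2.81] M [-0.07 -0.25 -0.08] open 0.0179 dqmax 0.0022 q [-0.26  0.12  1.72  0.    1.3  -2.08]
xrel -0.44 yrel 18.74 zrel 25.39 left lim 18.0 Fy -1.31
groove -27 -27.22 170
groove -9 -10.44 65
groove 9 11.14 44
groove 27 27.81 178
95 42 x [-43.1 -42.4 -41.3] y [-21.3  55.9] mid 17.3
101 95 x [-43.4 -42.9 -42.2] y [-8.1  9.1] mid 0.49
107 103 x [-43.4 -42.6 -42.1] y [-8.1  9.3] mid 0.57
113 153 x [-43.4 -42.4 -41.2] y [-7.9  9. ] mid 0.55
119 117 x [-42.5 -41.9 -41. ] y [-5.8  6.9] mid 0.55
```

View pics/w7.png

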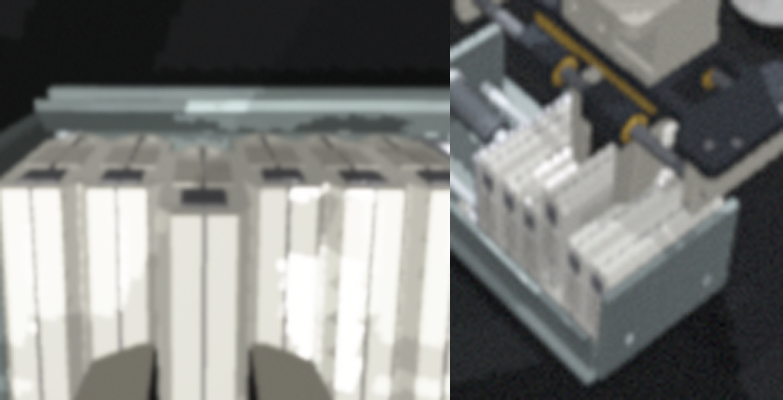

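Emit:
play_rows --series '[[[0.2, 0, 0, 0, 0], [0.2, 0, 0, 0, 0], [0.2, 0, 0, 0, 0], [0.2, 0, 0, 0, 0], [0.2, 0, 0, 0, 0], [0.2, 0, 0, 0, 0]]]'

```text
t: 12.3
tool_pos: [0.5557, -0.0926, 0.1152]
orientation: [-0.395, 3.117, 0.0]
force: [-0.1, 0.4, 0.2]
opening: 0.0373
```

```bash
python3 s.py; python3 look.py 8
```

```text
t 12.3 tcp [ 0.5557 -0.0926  0.1152] jaw 104.45 F [-0.06  0.43  0.21] M [0.08 0.06 0.02] open 0.0373 dqmax 0.0014 q [-0.26  0.12  1.72  0.    1.3  -2.08]
xrel -0.18 yrel 18.43 zrel 26.09 left lim 18.0 Fy 0.43
groove -27 -27.21 173
groove -9 -10.45 55
groove 9 10.89 53
groove 27 27.62 165
95 44 x [-43.2 -42.5 -41.6] y [-23.1  52.3] mid 14.62
101 89 x [-43.5 -42.6 -42.3] y [-8.4  8.7] mid 0.14
107 106 x [-43.4 -42.8 -42.2] y [-8.1  8.9] mid 0.4
113 140 x [-43.4 -42.4 -41.3] y [-8.2  8.7] mid 0.26
119 115 x [-42.7 -42.  -41.1] y [-6.   6.6] mid 0.33
```

View pics/w8.png

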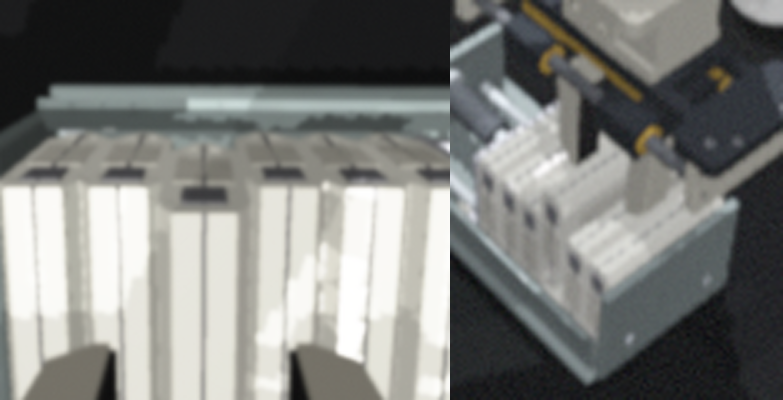

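Emit:
play_rows --series '[[[0.2, 0, 0, 0.015, 0], [0.2, 0, 0, 0.03, 0], [0.2, 0, 0, 0.045, 0], [1, 0, 0, 0.045, -0.14], [1, 0, 0, 0.045, -0.28], [1, 0, 0, 0.045, -0.42], [1, 0, 0, 0.045, -0.56], [1, 0, 0, 0.045, -0.7]]]' --force 20

```text
t: 13.2
tool_pos: [0.5564, -0.0928, 0.1621]
orientation: [0.706, 3.059, -0.0]
force: [-0.8, 0.7, 0.4]
opening: 0.0027
```

Emit:
play_rows --series '[[[1, 0, 0, 0, -0.14], [1, 0, 0, 0, -0.28], [1, 0, 0, 0, -0.42], [1, 0, 0, 0, -0.56], [1, 0, 0, 0, -0.7], [1, 0, 0, 0, -0.84], [1, 0, 0, 0, -0.87], [1, 0, 0, 0, -0.87]]]'

```text
t: 14.0
tool_pos: [0.5562, -0.0928, 0.1614]
orientation: [1.92, 2.485, 0.001]
force: [0.1, 0.7, 0.1]
opening: 0.0003
```

```bash
python3 s.py; python3 - <<'E'
from plant import read_camera
from grooves import *
d={n:read_camera(n) for n in ("wrist","scene")}
pickle.dump(d,open("cams9.pkl","wb"))
im=d["wrist"]["color"][:,:,::-1]; im2=d["scene"]["color"][:,:,::-1][170:310,230:370]
cv2.imwrite("pics/w9.png",np.hstack([cv2.resize(im,(453,340)),cv2.resize(im2,(340,340),interpolation=cv2.INTER_CUBIC)]))
for n in d:
    W=cloud(d[n]);W=W[np.isfinite(W[...,2])]
    x,y,z=prof(W,-44,44,110,126)
    k=abs(y)<25
    print(n,k.sum(),"x",np.percentile(x[k],[1,99]).round(1),"y",np.percentile(y[k],[1,50,99]).round(1),"z",np.percentile(z[k],[50,90]).round(1))
E
```

```text
t 14.0 tcp [ 0.5562 -0.0928  0.1614] jaw 14.63 F [0.07 0.65 0.08] M [-0.12  0.02  0.04] open 0.0003 dqmax 0.0394 q [-0.26  0.08  1.68 -0.    1.39 -0.51]
xrel 0.24 yrel 18.18 zrel 72.25 left lim 13.84 Fy 0.62
wrist 3593 x [-41.5  40.9] y [-5.7  4.2  9.6] z [120.2 121.3]
scene 464 x [-43.7  39.4] y [-22.2  -4.2   6.5] z [119.7 121.8]
```

View pics/w9.png

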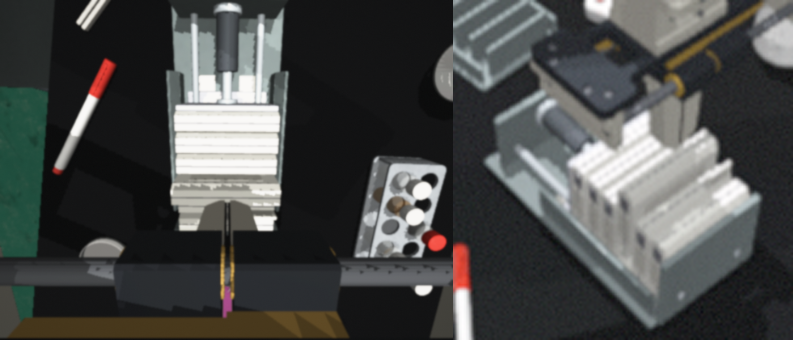

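Case still upright and about 25 mm proud of the row. The closed fingertips are now across its top, clear of the neighbours, so I press down.

Emit:
play_rows --series '[[[1, 0, 0, -0.01, 0], [1, 0, 0, -0.02, 0], [1, 0, 0, -0.024, 0], [1, 0, 0, -0.026, 0], [1, 0, 0, -0.028, 0], [1, 0, 0, -0.03, 0], [1, 0, 0, -0.032, 0], [1, 0, 0, -0.032, 0]]]'

```text
t: 14.9
tool_pos: [0.5558, -0.0927, 0.1281]
orientation: [1.923, 2.484, 0.0]
force: [0.3, -0.0, 0.7]
opening: 0.0005
```

```bash
python3 s.py
```

```text
t 14.9 tcp [ 0.5558 -0.0927  0.1281] jaw 14.5 F [ 0.3 -0.   0.7] M [-0.07  0.05  0.03] open 0.0005 dqmax 0.005 q [-0.26  0.11  1.71 -0.    1.33 -0.51]
xrel -0.13 yrel 18.39 zrel 38.96 left lim 18.0 Fy -0.08
```

Emit:
play_rows --series '[[[1, 0, 0, -0.002, 0], [1, 0, 0, -0.004, 0], [1, 0, 0, -0.006, 0], [1, 0, 0, -0.008, 0], [1, 0, 0, -0.01, 0], [1, 0, 0, -0.012, 0], [1, 0, 0, -0.014, 0], [1, 0, 0, -0.015, 0]]]'

```text
t: 15.7
tool_pos: [0.5556, -0.0927, 0.1128]
orientation: [-1.923, -2.484, 0.0]
force: [0.6, 0.3, 2.2]
opening: 0.0003
```

```bash
python3 s.py;  python3 - <<'E'
from plant import read_camera
from grooves import *
d={n:read_camera(n) for n in ("wrist","scene")}
im=d["wrist"]["color"][:,:,::-1]; im2=d["scene"]["color"][:,:,::-1][170:310,230:370]
cv2.imwrite("pics/w10.png",np.hstack([cv2.resize(im,(453,340)),cv2.resize(im2,(340,340),interpolation=cv2.INTER_CUBIC)]))
E
```

```text
t 15.7 tcp [ 0.5556 -0.0927  0.1128] jaw 14.5 F [0.62 0.34 2.19] M [-0.12  0.07  0.02] open 0.0003 dqmax 0.0156 q [-0.26  0.12  1.72 -0.    1.3  -0.51]
xrel -0.32 yrel 18.37 zrel 23.72 left lim 18.0 Fy 0.18
```

View pics/w10.png

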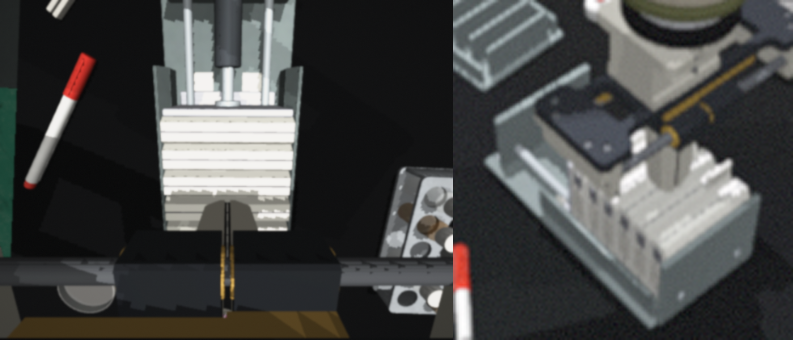

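The views show the case nearly level with the row. I press the last 3 mm slowly until the force rises.

Emit:
play_rows --series '[[[1, 0, 0, -0.001, 0], [1, 0, 0, -0.002, 0], [1, 0, 0, -0.003, 0], [1, 0, 0, -0.003, 0]]]'

```text
t: 16.2
tool_pos: [0.5557, -0.0926, 0.1107]
orientation: [1.923, 2.484, 0.0]
force: [-2.4, 0.5, 6.4]
opening: 0.0005
```

```bash
python3 s.py
```

```text
t 16.2 tcp [ 0.5557 -0.0926  0.1107] jaw 14.5 F [-2.36  0.5   6.35] M [ 0.08  0.58 -0.05] open 0.0005 dqmax 0.0018 q [-0.26  0.12  1.72 -0.    1.29 -0.51]
xrel -0.16 yrel 18.43 zrel 21.63 left lim 18.0 Fy 1.07
```

Emit:
play_rows --series '[[[1, 0, 0, -0.001, 0], [1, 0, 0, -0.002, 0], [1, 0, 0, -0.003, 0], [1, 0, 0, -0.003, 0]]]'

```text
t: 16.6
tool_pos: [0.5567, -0.0925, 0.1104]
orientation: [1.922, 2.483, 0.002]
force: [-9.1, 4.0, 23.6]
opening: 0.0006
```

```bash
python3 s.py
```

```text
t 16.6 tcp [ 0.5567 -0.0925  0.1104] jaw 14.51 F [-9.09  4.01 23.6 ] M [0.66 1.71 0.  ] open 0.0006 dqmax 0.0027 q [-0.26  0.12  1.72  0.    1.29 -0.51]
xrel 0.82 yrel 18.32 zrel 21.3 left lim 18.0 Fy 6.16
```

A firm stop at 23 N, so it is on the floor. I retreat and check.

Emit:
play_rows --series '[[[1, 0, 0, 0.004, 0], [1, 0, 0, 0.03, 0], [1, 0, 0, 0.07, 0], [1, -0.01, 0.03, 0.11, 0], [1, -0.03, 0.07, 0.14, 0], [1, -0.05, 0.12, 0.16, 0], [1, -0.07, 0.17, 0.16, 0], [1, -0.08, 0.22, 0.16, 0]]]'

```text
t: 17.4
tool_pos: [0.4789, 0.113, 0.2681]
orientation: [1.924, 2.482, 0.002]
force: [0.4, -1.1, 0.8]
opening: 0.001
```

Emit:
play_rows --series '[[[1, -0.02, 0.05, 0, 0], [1, -0.04, 0.1, 0, 0], [1, -0.06, 0.14, 0, 0], [1, -0.06, 0.14, 0, 0]]]'

```text
t: 17.8
tool_pos: [0.4166, 0.2563, 0.2666]
orientation: [-1.915, -2.488, -0.001]
force: [-0.6, -0.6, -0.5]
opening: 0.0006
```

```bash
python3 s.py; python3 - <<'E'
from plant import read_camera
from grooves import *
d={n:read_camera(n) for n in ("top","scene")}
pickle.dump(d,open("cams11.pkl","wb"))
im=d["top"]["color"][:,:,::-1][125:285,145:385]; im2=d["scene"]["color"][:,:,::-1][170:310,230:370]
cv2.imwrite("pics/w11.png",np.hstack([cv2.resize(im,(450,300),interpolation=cv2.INTER_CUBIC),cv2.resize(im2,(300,300),interpolation=cv2.INTER_CUBIC)]))
for n in d:
    W=cloud(d[n]);W=W[np.isfinite(W[...,2])]
    x,y,z=prof(W,-34,34,80,106)
    print(n)
    for i in range(6):
        y0=-33.7+18*i+(0 if n=="top" else -1.2); 
        k=(abs(y-y0)<4.5)&(z<100)
        A=np.c_[np.ones(k.sum()),x[k],y[k]-y0]; co=np.linalg.lstsq(A,z[k],rcond=None)[0]
        g=(abs(y-y0-9)<4.5)&(z<93.5)
        print(i,"z",co[0].round(2),"slope x,y",co[1:].round(3),"next groove",y[g].mean().round(2) if g.sum() else None)
    xx,yy,zz=prof(W,-60,60,92,100)
    for i in range(6):
        y0=-33.7+18*i+(0 if n=="top" else -1.2); k=abs(yy-y0)<5; print(i,"xext",np.percentile(xx[k],[1,99]).round(1))
E
```

```text
t 17.8 tcp [0.4166 0.2563 0.2666] jaw 14.85 F [-0.56 -0.63 -0.52] M [-0.05  0.04  0.05] open 0.0006 dqmax 0.0473 q [ 0.45 -0.19  1.74  0.    1.59  0.19]
xrel -47.46 yrel 391.06 zrel 177.5 left lim -40.68 Fy -0.47
top
0 z 96.19 slope x,y [-0.006 -0.002] next groove -26.46
1 z 96.48 slope x,y [ 0.002 -0.068] next groove -8.22
2 z 96.24 slope x,y [-0.005 -0.063] next groove 9.85
3 z 96.31 slope x,y [-0.008  0.036] next groove 27.96
4 z 96.37 slope x,y [-0.007  0.01 ] next groove 46.06
5 z 96.27 slope x,y [-0.004  0.04 ] next groove None
0 xext [-40.9  41.7]
1 xext [-41.4  41.7]
2 xext [-39.8  42.8]
3 xext [-41.1  41.8]
4 xext [-40.8  41.8]
5 xext [-39.9  41.5]
scene
0 z 95.93 slope x,y [-0.002 -0.028] next groove -25.41
1 z 95.97 slope x,y [-0.007 -0.106] next groove -7.36
2 z 95.9 slope x,y [0.001 0.008] next groove 10.53
3 z 95.97 slope x,y [ 0.005 -0.024] next groove 28.85
4 z 95.82 slope x,y [ 0.006 -0.046] next groove 46.88
5 z 95.94 slope x,y [ 0.005 -0.019] next groove None
0 xext [-43.1  39.7]
1 xext [-42.9  38.7]
2 xext [-42.2  41.6]
3 xext [-43.   40.1]
4 xext [-42.9  40.4]
5 xext [-43.  41.]
```

View pics/w11.png

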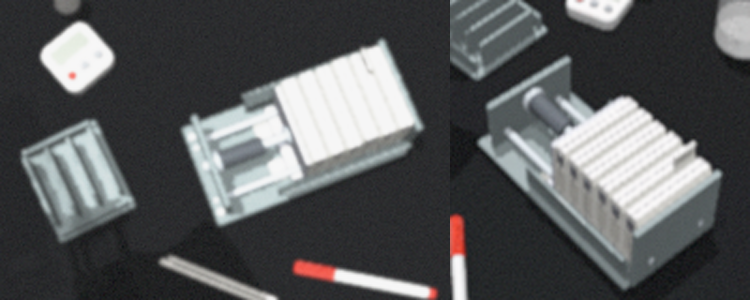

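Six tops level within 0.3 mm, pitch about 18.1 mm, tabs and bystanders in place. Handing in.

```bash
python3 -c "
from plant import robot
print(robot.close_job())"; python3 s.py | head -1
```

```text
the job is handed in; nothing more can be done
None
the job is handed in; nothing more can be done
```

I took the case out of the stand and worked its foot into the seam behind the tabbed guide case, which is second from the end wall. I followed the wedge contact as the row opened, let go with the case about 26 mm proud, and pressed it home with closed fingertips. I handed the job in at about 18 s.

- **Last camera check:** the top and scene views show six case tops level within about 0.7 mm in each view. The seams are about 18.1 mm apart, and the tilt along each case is under 0.01 rad. The filed case is about 1 mm off the centre line, and the arm was well clear of everything.
- **Forces:** these stayed at about 7 N or less during insertion. The last press rose to 23.6 N vertically (about 26 N in all) when the case met the floor. That is more than fingertip-light, but below the 40 N limit.
- **Not fully checked:** the depth-fit slopes across the narrow tops, the direction a case would lean towards the follower, were noisy. They reached 0.11 on the guide case in the scene view and about 0.07 in the top view, against a limit of 0.08. The even seam spacing and level tops suggest the cases are upright. I had no direct reading of the follower position; I judged it from the row having grown by one pitch. I checked the timer and marker only by eye in the pictures; both looked unmoved.
- **Camera disagreement:** the views differed by about 1 to 2 mm in absolute position. I positioned the case relative to the seam in the wrist camera view to cancel this.

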